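Stack slide boxes with a separator, then hold the sagging store gate ajar

TASK

Get a load ready for the fenced slide store: lay the thin separator sheet squarely on the slide box that stands on the loading board, let go of it, and stack the other loose slide box squarely on the sheet. Then take the upright handle of the sagging barrel bolt on the store's gate, lift the bolt's hooked nose over the keeper's bent-up lip as you draw it back out of the keeper, pull the gate ajar towards the robot by roughly 20 to 25 degrees, and finish still gripping the handle and holding the gate there against its closing spring so that a colleague can slide the load in. Leave the small round tin and the black-capped can where they are.

Things in the scene. Friction and masses are not known exactly. Their poses are not given: they have to be found in the camera images.
- box_low: first slide box: green closed box, 38 x 84 x 22 mm, loose, 0.12 kg (may vary), standing lengthwise on the loading board. Origin under its middle (at its underside; the box spans -18 to +20 mm along x), its y axis runs along the 84 mm length, z up.
- board: loading board: flat grey plate 62 x 130 x 5 mm fixed to the table, ahead of the robot and right of the store's gate; box_low stands on it. Origin under its middle at table height, y along its length.
- separator: separator sheet: flat stiff grey plate 44 x 90 x 6 mm with two small dark dots on top, loose, about 0.04 kg, lying flat on the table, either right of the board or in front of the left part of the store (it and box_top change places). Origin at the middle of its underside, y along its 90 mm length, z up. To be grasped across its 44 mm width.
- box_top: second slide box, the same as box_low (38 x 84 x 22 mm, 0.12 kg, origin under its middle, spans -18 to +20 mm along its x, y along the length), lying on the table in the place the separator does not have.
- store: fenced slide store: aluminium fence bay, fixed; 0.33 m wide, 0.14 m deep behind its front, 0.10 m high, bolt and keeper on top to 0.148 m. Origin at table height on the gate's line, about midway between the posts; x points into the store (away from the robot), y along the closed gate to its hinge (left), z up. Its front posts stand at y = +148 and -155 mm.
- gate_hinge (a point): vertical hinge axis of the gate, at store (0, +134, 0) mm, table height.
- keeper_lip (a point): middle of the top edge of the keeper's bent-up lip, at store (0, -138, 112) mm. The keeper is an open-topped steel trough on the right post: side walls to 146 mm height, 19 mm apart, and this lip across its mouth. The sagging bolt's hook hangs 10 mm below this edge: raise the bolt over 10 mm to draw it, and draw it 26 mm to free the gate.
- bolt_handle: upright round steel handle on the bolt: post of 16 mm diameter, with a 22 mm flat cap at the top. Origin on the bolt's axis (118 mm above the table when the bolt sags), the post stands from 4 to 64 mm above it and the cap from 62 to 68 mm. With bolt and gate shut it stands at store (0, -20) mm, 154 mm from the hinge. Guide staples 50 mm or more from it along the gate reach 148 mm height.
- handle_grip (a point): point on the handle's axis to grip, 50 mm above the bolt's axis (168 mm above the table when the bolt sags).
- gate (a joint): gate hinge angle, rad: 0 shut, grows as the free (right) end swings towards the robot, to 1.2. A spring closes it: 0.24 N m when shut plus 0.4 N m per rad (about 2.6 N at the handle when ajar). The gate is 0.26 m long, 20 to 103 mm above the table.
- bolt (a joint): sliding of the bolt along the gate towards its hinge, m: 0 fully home in the keeper, 0.045 fully drawn; light friction, stays where it is left.
- bolt_lift (a joint): lift of the bolt in its worn guides, m: 0 sagging, 0.020 fully up; it falls by its weight (about 0.2 kg).
- o_ring_tin: bystander: small round white tin, 50 mm across, 19 mm high, near the front edge of the table. Origin under its middle. Leave alone.
- objective_can: bystander: white can with a black cap, 47 mm across, 62 mm high, at the front, to the right. Origin under its middle. Leave alone.
Mind the look-alikes: they are no part of the job. Leave any yellow look-alike of the box_top alone.

How it is judged:
By the outcome, as a careful person would: the job done as asked, in the order asked, and still so for the second after the job is handed in, while the arm keeps its last pose, push and grip.
It also fails if it takes over 72 s, if anything falls off the work surface, if the arm or the gripper's body presses on something with over 40 N, if the wrist force passes 120 N, or if a joint passes its speed limit or range.

ROBOT

A 7-joint arm with a two-finger parallel gripper is mounted at the origin on a cart in front of the work surface, level with it; the furniture and walls round the work are solid. World frame = base frame: x ahead of the robot, y to its left, z up, the work surface at z = 0. Lengths are in m, angles in rad, forces in N, time in s.
With the tool pointing down it reaches from about 0.4 to 0.85 m from the base axis. Payload 4.4 kg.
Tool frame: the origin (TCP) lies midway between the tips of the shut fingers; the grasp point (between the pads) lies 19 mm behind it (hold_point_z is the z of the grasp point in the tool frame, in m); z points along the fingers, y is the line along which they close (so a half turn about z gives the same grasp; the last joint's range is limited). The gripper opens to 94 mm and grips with 3 to 60 N. Pads are 16 mm wide; open, the fingers measure 119 mm over their backs; the gripper's body (75 mm by 177 mm) begins 78 mm behind the grasp point.
Start: joints at [1.142, 0.628, 0.038, 1.517, -0.027, 0.996, -0.02], TCP at [0.231, -0.608, 0.205] pointing down, gripper open.
Joint ranges: [-3.06, 3.06], [-0.37, 2.12], [-1.25, 1.32], [0.18, 2.47], [-1.1, 4.24], [0.23, 1.98], [-2.94, 2.94]. Speed limits (rad/s): [2.57, 2.57, 3.14, 3.14, 3.14, 3.14, 3.14].

INTERFACE

Orientations are given as [roll, pitch, yaw] about the fixed x, y, z axes, in that order (R = Rz(yaw) Ry(pitch) Rx(roll)).
In Python, from station import read_state, grab_frame, hand_in, hold_point_z gives the robot as it stands.
- The arm moves only by the tool send_rows, never from a script. Its argument "series" is a list of rows, each a list of 6 numbers: the shift along the tool's x, y, z in units of 40 mm (1.0 is 40 mm), then the turn, a rotation vector about the tool's x, y, z in units of 5 degrees (1.0 is 5 degrees). A call has 1 to 10 rows; each row is the pose to reach, as a shift and turn from the pose commanded when the call began, along the tool's axes at that moment; what a row does not reach only later rows make up. A row lasts 1/10 s, in which the tool goes at most 50 mm and 8.59 degrees, less where a joint would pass 70% of its speed; a pose out of reach is approached as far as the arm can. A call with a gripper value outside its range is refused whole. "gripper" is the finger opening in mm, from 0 to 94, set as the call begins (left out, the last holds). The fingers move at their own pace and stop on an object; "grip_force" is the grip in N (left out, the last holds). Time passes only in rows, so rows that repeat a pose let the fingers close. It gives the time, the measured TCP pose, the force, the opening and the grip force at its end, in the units of the state.
- read_state(): the state, without advancing time (a new reading comes with each control period).
- grab_frame(name): name is "side" or "top" or "wrist"; returns a dict with "pixels" (384x512x3 uint8, red, green, blue), "depth" (384x512 float32, m along the optical axis (not along the pixel's ray), 0 where there is no reading), "mtx" (3x3 intrinsics, pixels), "position" and "orientation" of the camera in the world. Camera axes: x right, y down, z forward; pixel columns grow to the right and rows downward; lengths in m; the calibration is good to about 2 mm. A picture is of the moment at which its call begins.
- hand_in(): hands the job in; it is judged then, once.
The state is a dict: "clock": time; "qpos": joint angles; "qvel": joint speeds; "joint_efforts": joint torques, N m; "ee_pos": TCP position; "ee_rot": TCP orientation; "ft_force": force on the tool from outside, world axes, zero at the start; "ft_torque": the same for the moment, N m; "finger_gap": finger opening in m; "finger_force": force on a finger pad.
Only numpy, scipy, OpenCV 4.12 (cv2) and the standard library are available. Lean on these libraries where they do the work, as an engineer would, in place of code of your own. Each camera call takes 0.05 s, during which the arm holds its last target. There are 200 camera calls.

## Working session

There is one attempt and no reset: what is moved stays moved. The work goes in short steps, Python scripts to look and compute and a tool call to move; the robot and the scene stay as the last step left them, time stands still between calls to the robot, and variables do not carry over. Pictures are saved under pics/ and viewed, at most 14 in all, crops included, and the job is handed in when it is done.

Besides the shell and the picture viewer there is one more tool, called after "Request:" by a JSON object that holds its "op" and its "data", one argument or row to a line. send_rows: Moves the arm, as the interface text tells. Its arguments: {"type":"object","properties":{"series":{"type":"array"},"gripper":{"type":"number"},"grip_force":{"type":"number"}},"required":["series"]}

```bash
ls; mkdir -p pics; cat > h.py <<'E'
import numpy as np, cv2
from station import read_state, grab_frame, hand_in, hold_point_z
from scipy.spatial.transform import Rotation as R
def rot(o):
    o=np.array(o,float)
    return o if o.shape==(3,3) else (R.from_quat(o).as_matrix() if o.size==4 else R.from_euler('xyz',o).as_matrix())
def cloud(f):
    d=f['depth'];v,u=np.mgrid[:384,:512];K=np.array(f['mtx'])
    p=np.stack([(u-K[0,2])/K[0,0]*d,(v-K[1,2])/K[1,1]*d,d],-1)
    return p@rot(f['orientation']).T+np.array(f['position'])
E
python3 - <<'E'
from h import *
s=read_state();print(s,hold_point_z)
for n in('top','side'):
    f=grab_frame(n);print(n,f['position'],f['orientation'],f['mtx'])
    cv2.imwrite(f'pics/{n}0.png',f['pixels'][:,:,::-1]);np.savez(f'{n}0.npz',**f)
E
```

```text
pics
{'clock': 0.0, 'qpos': array([ 1.14221365,  0.62931896,  0.0384397 ,  1.51835889, -0.026983  ,
        0.99629796, -0.02000443]), 'qvel': array([-0.0007516 , -0.00087646, -0.00132557, -0.00110474,  0.0001836 ,
       -0.00138014,  0.00105423]), 'joint_efforts': array([ 8.89499624e-04, -5.49727285e+01,  1.14346124e+00, -1.86630964e+01,
       -5.22966846e-02,  2.37019738e-02,  1.69688656e-04]), 'ee_pos': array([ 0.23045715, -0.60706253,  0.20457461]), 'ee_rot': array([-3.13972780e+00,  3.59797450e-05,  3.62789558e-01]), 'ft_force': array([0.13221806, 0.12902384, 0.2201632 ]), 'ft_torque': array([ 0.05846621, -0.01906267,  0.01921799]), 'finger_force': 0.0, 'finger_gap': 0.09414440041636364} -0.0188
top [ 0.24043056 -0.16622995  1.78411767] [-2.9697841  -0.01364477 -1.55943809] [[480.97010961   0.         254.03277784]
 [  0.         480.97010961 192.57306808]
 [  0.           0.           1.        ]]
side [0.09903944 1.171102   0.75207005] [-1.98515180e+00 -1.06395046e-03 -2.83454711e+00] [[425.15574902   0.         256.28781211]
 [  0.         425.15574902 195.85032564]
 [  0.           0.           1.        ]]
```

View pics/top0.png

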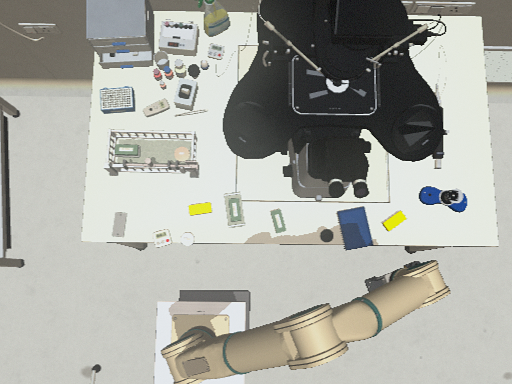

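View pics/side0.png

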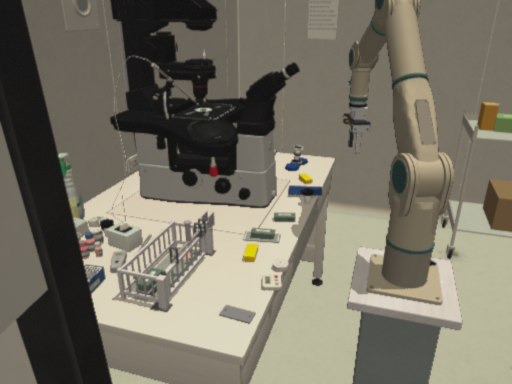

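The top view shows the store at about (110-197, 130-175), and the board with box_low at (234, 209). box_top is at (278, 220), the separator at (120, 223), yellow decoys at (200, 209) and (395, 220), the tin at (187, 239) and the can at (327, 236). The side view agrees.

```bash
python3 - <<'E'
from h import *
f=dict(np.load('top0.npz'));im=f['pixels'];P=cloud(f)
c=im[115:255,95:345];cv2.imwrite('pics/crop0.png',cv2.resize(c[:,:,::-1],None,fx=3.2,fy=3.2,interpolation=cv2.INTER_CUBIC))
for n,(u,v) in dict(sep=(120,223),box=(278,220),low=(234,209),board=(226,193),tin=(187,239),can=(327,236),table=(260,215),y=(200,209)).items():
    print(n,im[v,u],P[v,u].round(4))
E
```

```text
sep [179 178 171] [0.4286 0.308  0.0033]
box [225 224 220] [ 0.4454 -0.2764  0.0196]
low [227 222 206] [ 0.4835 -0.1136  0.0245]
board [178 172 157] [ 0.5468 -0.0818  0.0026]
tin [231 228 214] [0.3713 0.0563 0.0194]
can [69 71 68] [ 0.3853 -0.4503  0.0589]
table [229 233 230] [ 0.4665 -0.2105 -0.0074]
y [230 235  49] [0.4823 0.012  0.0211]
```

View pics/crop0.png

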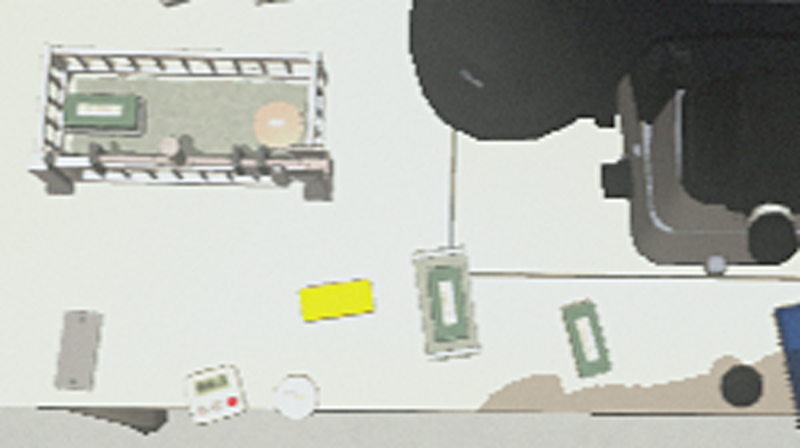

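The crop shows the green box on the pale board at (445, 300), box_top at (586, 338) and the separator at (78, 350). The handle cap is at (170, 147) and the keeper is on the right post at about (318, 165).

```bash
cat >> h.py <<'E'
def ray(f,uv,z):
    uv=np.atleast_2d(np.array(uv,float));K=np.array(f['mtx'])
    d=np.c_[(uv[:,0]-K[0,2])/K[0,0],(uv[:,1]-K[1,2])/K[1,1],np.ones(len(uv))]@rot(f['orientation']).T
    p=np.array(f['position']);return p+d*((z-p[2])/d[:,2])[:,None]
def rect(f,mask,z,win=None,k=3):
    m=mask.astype(np.uint8)
    if win: w=np.zeros_like(m);w[win[1]:win[3],win[0]:win[2]]=1;m*=w
    m=cv2.morphologyEx(m,cv2.MORPH_OPEN,np.ones((k,k),np.uint8)) if k else m
    cs=cv2.findContours(m,cv2.RETR_EXTERNAL,cv2.CHAIN_APPROX_NONE)[0]
    c=max(cs,key=cv2.contourArea)
    q=ray(f,c[:,0,:],z)[:,:2]
    (cx,cy),(w,h),a=cv2.minAreaRect((q*1000).astype(np.float32))
    if w>h: a+=90; w,h=h,w      # a: then direction of short side = a
    # yaw of the long (y) axis relative to world y == direction of the short side rel. x
    a=(a+90)%180-90
    return np.array([cx/1000,cy/1000]),w,h,a,cv2.boundingRect(c)
def green(im):
    im=im.astype(int);return (im[...,1]-im[...,0]>15)&(im[...,1]>im[...,2]+4)
def grey(im,lo=120,hi=205):
    im=im.astype(int);return (im.min(-1)>lo)&(im.max(-1)<hi)&(np.ptp(im,-1)<30)
E
python3 - <<'E'
from h import *
f=dict(np.load('top0.npz'));im=f['pixels'];P=cloud(f)
print('top',rect(f,green(im),.022,(262,200,295,240),0))
print('low',rect(f,green(im),.027,(220,190,250,230),0))
print('sep',rect(f,grey(im),.006,(105,205,135,242),0))
print('board',rect(f,grey(im)|green(im),.005,(220,187,250,230),0))
# handle cap ~ z .183
u,v=95+170/3.2,115+147/3.2
print('cap',ray(f,(u,v),.186),P[int(v)-2:int(v)+3,int(u)-2:int(u)+3,2].round(3))
print('keeper',ray(f,(95+318/3.2,115+165/3.2),.146))
print('posts',ray(f,[(95+55/3.2,115+165/3.2),(95+318/3.2,115+165/3.2)],.1))
E
```

```text
top (array([ 0.44305591, -0.27741055]), 34.5322151184082, 81.24720001220703, -73.82664108276367, (271, 209, 15, 24))
low (array([ 0.48229349, -0.11534381]), 34.236663818359375, 81.30485534667969, -82.76556062698364, (229, 198, 12, 23))
sep (array([0.42445657, 0.30970679]), 45.11112976074219, 92.02161407470703, 85.4002456665039, (112, 212, 15, 25))
board (array([ 0.48773535, -0.1276775 ]), 91.01959991455078, 112.95732116699219, -80.96136093139648, (224, 194, 26, 32))
cap [[0.62224261 0.17655861 0.186     ]] [[0.188 0.191 0.182 0.194 0.183]
 [0.185 0.183 0.187 0.189 0.189]
 [0.188 0.191 0.185 0.185 0.19 ]
 [0.18  0.185 0.179 0.187 0.181]
 [0.183 0.184 0.186 0.186 0.193]]
keeper [[0.61404793 0.02352683 0.146     ]]
posts [[0.6202905  0.32200831 0.1       ]
 [0.62453948 0.02885539 0.1       ]]
```

```bash
cat >> h.py <<'E'
def go(xyz,psi,tilt=0.):
    "row from measured pose to TCP xyz, tool down, yaw psi deg"
    s=read_state();A=R.from_euler('xyz',s['ee_rot']);B=R.from_euler('xyz',[np.pi,0,np.radians(psi)])
    d=A.inv().apply(np.array(xyz)-s['ee_pos'])/.04; r=np.degrees((A.inv()*B).as_rotvec())/5
    print('row',[float(x) for x in np.r_[d,r].round(3)],'dist %.0f mm'%(np.linalg.norm(d)*40), 't',round(s['clock'],2))
E
python3 - <<'E'
from h import *
go((.42,-.16,.27),7)
f=grab_frame('wrist');s=read_state();Rt=R.from_euler('xyz',s['ee_rot'])
print(Rt.inv().apply(np.array(f['position'])-s['ee_pos']),(Rt.as_matrix().T@rot(f['orientation'])).round(3),f['mtx'])
E
```

```text
row [8.397, -8.773, -1.619, -0.018, 0.003, 2.757] dist 490 mm t 0.1
[ 0.07889096  0.00050468 -0.18010524] [[-0.    -0.963 -0.271]
 [ 1.     0.    -0.002]
 [ 0.002 -0.271  0.963]] [[315.45940611   0.         256.26756916]
 [  0.         315.45940611 197.61722697]
 [  0.           0.           1.        ]]
```

Request:
{"op": "send_rows", "data": {
  "series": [
    [8.4,-8.77,-1.6,0,0,2.76],
    [8.4,-8.77,-1.6,0,0,2.76],
    [8.4,-8.77,-1.6,0,0,2.76],
    [8.4,-8.77,-1.6,0,0,2.76],
    [8.4,-8.77,-1.6,0,0,2.76],
    [8.4,-8.77,-1.6,0,0,2.76],
    [8.4,-8.77,-1.6,0,0,2.76],
    [8.4,-8.77,-1.6,0,0,2.76],
    [8.4,-8.77,-1.6,0,0,2.76],
    [8.4,-8.77,-1.6,0,0,2.76]
  ],
  "gripper": 70
}}

```text
clock: 1.15
ee_pos: [0.4211, -0.1575, 0.2699]
ee_rot: [-3.141, -0.001, 0.124]
ft_force: [0.5, -1.1, 0.6]
finger_gap: 0.0698
finger_force: 0.0
```

```bash
python3 - <<'E'
from h import *
s=read_state();print(s['ee_pos'],s['ee_rot'],s['qvel'].round(2))
f=grab_frame('wrist');np.savez('w1.npz',**f);cv2.imwrite('pics/w1.png',f['pixels'][:,:,::-1])
E
```

```text
[ 0.42108311 -0.15752952  0.26988285] [-3.14117886e+00 -6.07230057e-04  1.24067195e-01] [-0.72 -0.05 -0.17 -0.09  0.07  0.14 -0.93]
```

View pics/w1.png

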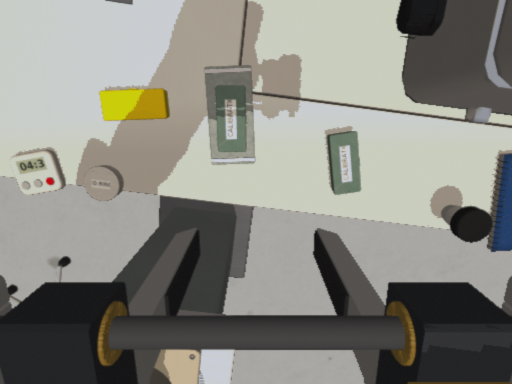

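The wrist view shows box_low on its board at about (232, 115), box_top at (345, 162), the tin at (102, 183), the can at (465, 222) and the yellow decoy at (135, 104).

```bash
cat >> h.py <<'E'
def green2(im):
    h=cv2.cvtColor(im,cv2.COLOR_RGB2HSV);return (h[...,0]>45)&(h[...,0]<95)&(h[...,1]>50)&(h[...,2]<150)
def hull_rect(f,mask,z,win):  # like rect
    return rect(f,mask,z,win,2)
E
python3 - <<'E'
from h import *
f=grab_frame('wrist');np.savez('w2.npz',**f);im=f['pixels'];P=cloud(f)
g=green2(im)
for n,z,w in(('top',.022,(315,115,380,215)),('low',.027,(200,55,265,175))):
    print(n,rect(f,g,z,w,2))
    x=P[w[1]:w[3],w[0]:w[2],2][g[w[1]:w[3],w[0]:w[2]]];print(np.percentile(x,[10,50,90]))
v=im.max(-1)
print(im[100,212],im[100,190],im[70,230],im[60,225])
b=(im[...,2].astype(int)>0)&(im.max(-1)<135)
print('board',rect(f,b,.005,(195,55,262,180),3))
go((.424,.22,.27),-5)
go((.36,.31,.25),-5)
E
```

```text
Traceback (most recent call last):
  File "h.py", line 20, in rect
    c=max(cs,key=cv2.contourArea)
ValueError: max() iterable argument is empty
```

```bash
python3 - <<'E'
from h import *
f=dict(np.load('w2.npz'));im=f['pixels'];P=cloud(f)
h=cv2.cvtColor(im,cv2.COLOR_RGB2HSV)
for u,v in((345,140),(335,170),(222,100),(235,145),(212,100),(190,100),(300,150)):print(u,v,im[v,u],h[v,u],P[v,u].round(3))
go((.40,.20,.27),-5)
E
```

```text
345 140 [103 120 102] [ 58  38 120] [ 0.479 -0.263  0.024]
335 170 [46 53 46] [60 34 53] [ 0.436 -0.261  0.009]
222 100 [71 81 71] [60 31 81] [ 0.509 -0.095  0.028]
235 145 [102 118 100] [ 57  39 118] [ 0.454 -0.118  0.029]
212 100 [120 116 107] [ 21  28 120] [ 0.507 -0.078  0.001]
190 100 [165 157 143] [ 19  34 165] [ 0.503 -0.048 -0.   ]
300 150 [201 205 191] [ 39  17 205] [ 0.456 -0.209  0.001]
row [0.599, -8.867, 0.021, -0.025, -0.028, 2.513] dist 355 mm t 1.25
```

Request:
{"op": "send_rows", "data": {
  "series": [
    [0.8,-7.5,0,0,0,2.5],
    [0.8,-7.5,0,0,0,2.5],
    [0.8,-7.5,0,0,0,2.5],
    [0.8,-7.5,0,0,0,2.5],
    [0.8,-7.5,0,0,0,2.5],
    [0.8,-7.5,0,0,0,2.5],
    [0.6,-11.8,0.5,0,0,2.5],
    [0.6,-11.8,0.5,0,0,2.5],
    [0.6,-11.8,0.5,0,0,2.5],
    [0.6,-11.8,0.5,0,0,2.5]
  ]
}}

```text
clock: 2.25
ee_pos: [0.3859, 0.3137, 0.2489]
ee_rot: [-3.141, 0.001, -0.094]
ft_force: [0.8, 0.6, 0.4]
finger_gap: 0.07
finger_force: 0.0
```

```bash
cat >> h.py <<'E'
def green3(im):
    h=cv2.cvtColor(im,cv2.COLOR_RGB2HSV);return (h[...,0]>45)&(h[...,0]<80)&(h[...,1]>20)&(h[...,2]<165)
E
python3 - <<'E'
from h import *
f=dict(np.load('w2.npz'));im=f['pixels'];P=cloud(f);g=green3(im)
for n,z,w in(('top',.022,(315,115,380,215)),('low',.027,(200,55,265,175))):
    print(n,rect(f,g,z,w,0))
f=grab_frame('wrist');np.savez('w3.npz',**f);im=f['pixels'];P=cloud(f)
print(read_state()['ee_pos'],read_state()['ee_rot'],ray(f,(256,150),0))
cv2.imwrite('pics/w3.png',im[:,:,::-1])
E
```

```text
top (array([ 0.44329074, -0.27633359]), 40.25677490234375, 83.93269348144531, -73.9918270111084, (333, 136, 32, 63))
low (array([ 0.48321466, -0.11626403]), 38.05616760253906, 82.77542114257812, -82.44459581375122, (222, 89, 30, 66))
[0.38441427 0.3187693  0.24858256] [-3.13716394e+00  1.81271869e-03 -8.85492429e-02] [[0.41093465 0.3120466  0.        ]]
```

View pics/w3.png

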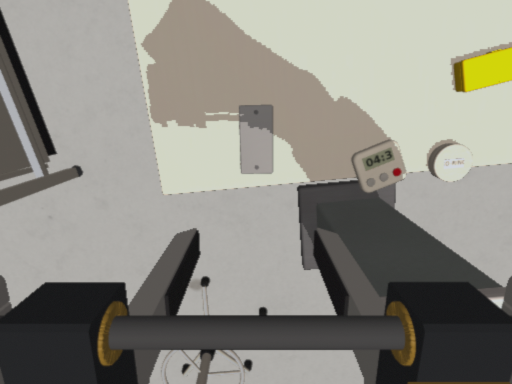

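The separator spans about (240-273, 105-174), and its two dots are at (256, 111) and (256, 167). I'll take its centre from both the contour and the dots.

```bash
python3 - <<'E'
from h import *
f=grab_frame('wrist');np.savez('w3.npz',**f);im=f['pixels'].astype(int)
print(im[140,256],im[140,290],im[115,225],im[100,256],im[140,235], im[180,256])
m=(im[...,0]-im[...,2]<18)&(im.max(-1)<150)
print(rect(f,m,.006,(228,96,284,182),2))
d=(im.max(-1)<60)
for w in((248,104,264,120),(248,158,264,174)):
    ys,xs=np.where(d[w[1]:w[3],w[0]:w[2]]);print(len(xs), ray(f,(xs.mean()+w[0],ys.mean()+w[1]),.006) if len(xs) else '')
print(read_state()['ee_pos'])
E
```

```text
[161 156 152] [166 158 144] [159 149 134] [157 147 133] [210 214 197] [210 214 197]
(array([0.44931534, 0.30773413]), 37.87689971923828, 44.435508728027344, -5.083038330078125, (244, 104, 35, 31))
0 
0 
[0.38520518 0.31515888 0.24867101]
```

```bash
python3 - <<'E'
from h import *
f=grab_frame('wrist');np.savez('w3.npz',**f);im=cv2.GaussianBlur(f['pixels'],(3,3),0).astype(int)
m=(np.ptp(im,-1)<14)&(im.max(-1)<200)
c,w,h,a,b=rect(f,m,.006,(228,90,290,190),3);print(c,w,h,a,b)
for v in range(100,184,6):print(v,''.join('#' if x else '.' for x in m[v,228:290]))
go((*c,.10),a+90 if a<0 else a-90)
E
```

```text
[0.42449039 0.3112114 ] 45.06292724609375 90.2063217163086 85.7492904663086 (240, 104, 35, 70)
100 ..............................................................
106 .............#################################................
112 ............##################################................
118 .............#################################................
124 ............##################################................
130 ............##################################................
136 ............###################################...............
142 .............##################################...............
148 ............###################################...............
154 .............##################################...............
160 .............##################################...............
166 .............##################################...............
172 ..............################################................
178 ..............................................................
row [0.96, -0.072, 3.717, 0.008, 0.012, -0.214] dist 154 mm t 2.4
```

Request:
{"op": "send_rows", "data": {
  "series": [
    [0.96,-0.07,1.2,0,0,-0.21],
    [0.96,-0.07,2.4,0,0,-0.21],
    [0.96,-0.07,3.6,0,0,-0.21],
    [0.96,-0.07,4.6,0,0,-0.21],
    [0.96,-0.07,5.2,0,0,-0.21],
    [0.96,-0.07,5.4,0,0,-0.21],
    [0.96,-0.07,5.4,0,0,-0.21]
  ]
}}

```text
clock: 3.1
ee_pos: [0.4257, 0.308, 0.033]
ee_rot: [3.139, 0.001, -0.08]
ft_force: [-0.5, -0.2, 0.5]
finger_gap: 0.0699
finger_force: 0.0
```

```bash
python3 - <<'E'
from h import *
go((.4245,.3112,.003),-4.25);print(read_state()['ee_pos'])
E
```

```text
row [-0.035, -0.078, 0.749, 0.024, 0.009, -0.065] dist 30 mm t 3.1
[0.42566187 0.30804966 0.03297684]
```

Request:
{"op": "send_rows", "data": {
  "series": [
    [-0.03,-0.08,0.3,0,0,-0.06],
    [-0.03,-0.08,0.6,0,0,-0.06],
    [-0.03,-0.08,0.75,0,0,-0.06],
    [-0.03,-0.08,0.75,0,0,-0.06],
    [-0.03,-0.08,0.75,0,0,-0.06]
  ]
}}

```text
clock: 3.6
ee_pos: [0.4244, 0.3133, 0.0036]
ee_rot: [3.142, -0.0, -0.073]
ft_force: [-0.4, 0.6, 0.9]
finger_gap: 0.0702
finger_force: 0.0
```

```bash
python3 - <<'E'
from h import *
go((.4245,.3112,.003),-4.25);print(read_state()['ee_pos'],read_state()['ft_force'])
E
```

```text
row [0.007, 0.053, 0.014, 0.0, -0.002, 0.019] dist 2 mm t 3.6
[0.42435922 0.31334455 0.00357475] [-0.41363656  0.64930888  0.85658424]
```

Request:
{"op": "send_rows", "data": {
  "series": [
    [0.0,0.03,0.035,0,0,0],
    [0.0,0.03,0.035,0,0,0],
    [0.0,0.03,0.035,0,0,0],
    [0.0,0.03,0.035,0,0,0],
    [0.0,0.03,0.035,0,0,0],
    [0.0,0.03,0.035,0,0,0],
    [0.0,0.03,0.035,0,0,0]
  ],
  "gripper": 30,
  "grip_force": 20
}}

```text
clock: 4.3
ee_pos: [0.4243, 0.3121, 0.0022]
ee_rot: [-3.142, -0.0, -0.073]
ft_force: [0.2, -1.2, 1.9]
finger_gap: 0.0431
finger_force: 20.0
```

```bash
python3 - <<'E'
from h import *
s=read_state();print(s['ee_pos'],s['ee_rot'],s['ft_force'],s['finger_gap'],s['finger_force'])
go((.43,.2,.15),-4);go((.4832,-.1163,.15),7.4)
E
```

```text
[0.42434795 0.312097   0.00224208] [-3.14154006e+00 -2.30596146e-04 -7.27572542e-02] [ 0.20599914 -1.22302986  1.88389639] 0.04311299252310233 20.000198185443878
row [0.345, 2.785, -3.694, -0.001, -0.003, -0.034] dist 186 mm t 4.3
row [2.247, 10.574, -3.694, -0.0, -0.003, -2.314] dist 457 mm t 4.3
```

Request:
{"op": "send_rows", "data": {
  "series": [
    [0,0,-0.5,0,0,0],
    [0,0,-1.5,0,0,0],
    [0.2,0.5,-2.5,0,0,0],
    [0.5,1.5,-3.2,0,0,-0.3],
    [0.8,2.6,-3.2,0,0,-0.6],
    [1.0,3.7,-3.2,0,0,-0.9],
    [1.2,4.8,-3.2,0,0,-1.2],
    [1.4,5.9,-3.2,0,0,-1.4],
    [1.6,7.0,-3.2,0,0,-1.6],
    [1.8,8.0,-3.2,0,0,-1.8]
  ]
}}

```text
clock: 5.3
ee_pos: [0.4726, -0.0145, 0.1301]
ee_rot: [3.141, 0.0, 0.084]
ft_force: [0.3, 0.0, -0.2]
finger_gap: 0.0434
finger_force: 20.0
```

Request:
{"op": "send_rows", "data": {
  "series": [
    [0.3,0.8,0,0,0,-0.2],
    [0.4,1.6,0,0,0,-0.35],
    [0.45,2.2,0,0,0,-0.5],
    [0.45,2.5,0,0,0,-0.5],
    [0.45,2.5,0,0,0,-0.5],
    [0.45,2.5,0,0,0,-0.5]
  ]
}}

```text
clock: 5.9
ee_pos: [0.4988, -0.109, 0.13]
ee_rot: [-3.141, 0.0, 0.129]
ft_force: [0.4, 0.6, 0.1]
finger_gap: 0.0437
finger_force: 20.0
```

```bash
python3 - <<'E'
from h import *
f=grab_frame('wrist');np.savez('w4.npz',**f);im=f['pixels'];cv2.imwrite('pics/w4.png',im[:,:,::-1])
s=read_state();print(s['ee_pos'],s['ee_rot'],s['finger_gap'],s['qvel'].round(2))
go((.4830,-.1161,.05),7.5)
E
```

```text
[ 0.49892368 -0.10854558  0.13006384] [-3.14055770e+00  1.85922974e-04  1.30089807e-01] 0.04370027284043165 [-0.01 -0.   -0.   -0.    0.    0.    0.  ]
row [-0.419, 0.138, 2.002, -0.012, 0.002, -0.009] dist 82 mm t 5.95
```

View pics/w4.png

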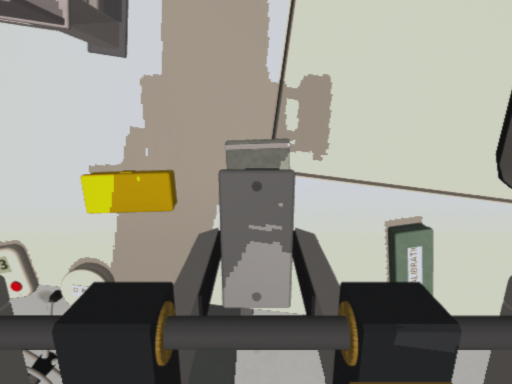

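The sheet is held level between the fingers, with its dots at (257, 186) and (256, 296). The board's far end shows behind it at (257, 150). I'll check where the held sheet's centre sits, then lower it.

```bash
python3 - <<'E'
from h import *
f=dict(np.load('w4.npz'));p=ray(f,[(257,186),(256,296)],.134);print(p,np.linalg.norm(p[0]-p[1]));c=p.mean(0);d=p[0]-p[1]
print(c,np.degrees(np.arctan2(d[1],d[0])))
E
```

```text
[[ 0.53502278 -0.10500733  0.134     ]
 [ 0.46358034 -0.11366635  0.134     ]] 0.07196527769206999
[ 0.49930156 -0.10933684  0.134     ] 6.910701699073535
```

Request:
{"op": "send_rows", "data": {
  "series": [
    [-0.2,0.07,0.5,0,0,0],
    [-0.42,0.14,1.1,0,0,0],
    [-0.42,0.14,1.7,0,0,0],
    [-0.42,0.14,2.0,0,0,0],
    [-0.42,0.14,2.0,0,0,0],
    [-0.42,0.14,2.0,0,0,0],
    [-0.42,0.14,2.0,0,0,0]
  ]
}}

```text
clock: 6.65
ee_pos: [0.4842, -0.1178, 0.0511]
ee_rot: [3.141, -0.002, 0.129]
ft_force: [0.8, 0.0, -0.6]
finger_gap: 0.0434
finger_force: 20.0
```

```bash
python3 - <<'E'
from h import *
s=read_state();print(s['ee_pos'],s['ee_rot'],s['ft_force'])
go((.4830,-.1161,.0300),7.5)
E
```

```text
[ 0.48423247 -0.11775304  0.05105334] [ 3.14119043e+00 -1.95873644e-03  1.28714146e-01] [ 0.8042106   0.04343295 -0.59260467]
row [-0.026, -0.045, 0.526, 0.005, -0.022, -0.025] dist 21 mm t 6.65
```

Request:
{"op": "send_rows", "data": {
  "series": [
    [-0.03,-0.03,0.25,0,0,0],
    [-0.03,-0.03,0.4,0,0,0],
    [-0.03,-0.03,0.5,0,0,0],
    [-0.03,-0.03,0.52,0,0,0],
    [-0.03,-0.03,0.53,0,0,0],
    [-0.03,-0.03,0.53,0,0,0]
  ]
}}

```text
clock: 7.25
ee_pos: [0.4815, -0.117, 0.0291]
ee_rot: [3.142, 0.001, 0.128]
ft_force: [-0.9, 0.3, 6.2]
finger_gap: 0.0436
finger_force: 20.0
```

```bash
python3 - <<'E'
from h import *
s=read_state();print(s['ee_pos'],s['ee_rot'],s['ft_force'])
go((.4830,-.1155,.0290),7.5)
E
```

```text
[ 0.48152725 -0.11703882  0.0291322 ] [3.14152731e+00 6.38985523e-04 1.27895214e-01] [-0.92528911  0.32099477  6.23152872]
row [0.041, -0.033, 0.003, 0.001, 0.007, -0.034] dist 2 mm t 7.25
```

Request:
{"op": "send_rows", "data": {
  "series": [
    [0,0,-0.06,0,0,0],
    [0.04,-0.03,-0.06,0,0,0],
    [0.04,-0.03,-0.06,0,0,0],
    [0.04,-0.03,-0.06,0,0,0],
    [0.04,-0.03,-0.03,0,0,0],
    [0.04,-0.03,-0.01,0,0,0],
    [0.04,-0.03,-0.01,0,0,0],
    [0.04,-0.03,-0.01,0,0,0]
  ]
}}

```text
clock: 8.05
ee_pos: [0.4832, -0.1157, 0.0292]
ee_rot: [-3.142, 0.0, 0.128]
ft_force: [0.3, -0.1, -0.2]
finger_gap: 0.0438
finger_force: 20.0
```

Request:
{"op": "send_rows", "data": {
  "series": [
    [0,0,0,0,0,0],
    [0,0,0,0,0,0],
    [0,0,0,0,0,0],
    [0,0,0,0,0,0],
    [0,0,-0.3,0,0,0],
    [0,0,-1.0,0,0,0],
    [0,0,-2,0,0,0],
    [0,0,-3,0,0,0],
    [-0.6,0,-4,0,0,0],
    [-1.0,0,-4,0,0,0]
  ],
  "gripper": 64
}}

```text
clock: 9.05
ee_pos: [0.4459, -0.1213, 0.1944]
ee_rot: [3.138, -0.009, 0.128]
ft_force: [0.5, 0.5, -0.8]
finger_gap: 0.0641
finger_force: 0.0
```

```bash
python3 - <<'E'
from h import *
f=grab_frame('wrist');f=grab_frame('wrist');np.savez('w5.npz',**f);im=f['pixels'];cv2.imwrite('pics/w5.png',im[:,:,::-1])
s=read_state();print(s['ee_pos'],s['ee_rot'],s['finger_gap'],s['qvel'].round(2))
E
```

```text
[ 0.44209378 -0.12148243  0.19105373] [ 3.13982841e+00 -7.88275643e-04  1.26713230e-01] 0.06424526818123728 [-0.02  0.06  0.   -0.04  0.   -0.02 -0.01]
```

View pics/w5.png

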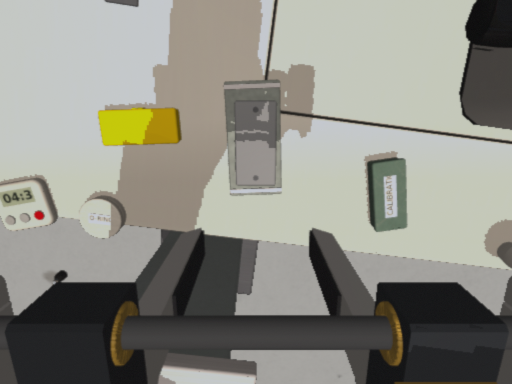

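The sheet lies squarely on box_low inside the board, with its dots at (256, 109) and (255, 178). box_top is at (388, 194).

```bash
python3 - <<'E'
from h import *
f=dict(np.load('w5.npz'));p=ray(f,[(255.5,109.5),(255.5,178)],.033);d=p[0]-p[1];print(p.mean(0),np.linalg.norm(d),np.degrees(np.arctan2(d[1],d[0])))
im=f['pixels'];print('top',rect(f,green3(im),.022,(360,150,415,240),0))
P=cloud(f);print('sheet z',np.median(P[120:170,245:265,2]))
go((.4433,-.2765,.07),16.1)
E
```

```text
[ 0.48328548 -0.11603589  0.033     ] 0.07248761690697068 7.225555959285983
top (array([ 0.44372424, -0.27465518]), 42.00598907470703, 85.66120910644531, -74.42775630950928, (368, 158, 39, 74))
sheet z 0.033995322544094236
row [-0.462, 3.843, 3.033, 0.021, -0.007, -1.768] dist 197 mm t 9.15
```

Request:
{"op": "send_rows", "data": {
  "series": [
    [-0.1,1.0,0,0,0,-0.5],
    [-0.3,2.0,0,0,0,-1.0],
    [-0.46,3.0,0,0,0,-1.5],
    [-0.46,3.84,0.5,0,0,-1.72],
    [-0.46,3.86,1.5,0,0,-1.72],
    [-0.46,3.86,2.4,0,0,-1.72],
    [-0.46,3.86,3.0,0,0,-1.72],
    [-0.46,3.86,3.3,0,0,-1.72],
    [-0.46,3.86,3.3,0,0,-1.72],
    [-0.46,3.86,3.3,0,0,-1.72]
  ]
}}

```text
clock: 10.15
ee_pos: [0.4459, -0.2763, 0.0578]
ee_rot: [3.141, -0.001, 0.279]
ft_force: [1.0, -0.6, -0.3]
finger_gap: 0.064
finger_force: 0.0
```

```bash
python3 - <<'E'
from h import *
s=read_state();print(s['ee_pos'],s['ee_rot'],s['ft_force'])
go((.4432,-.277,.0060),15.9)
E
```

```text
[ 0.44594445 -0.27627661  0.05777406] [ 3.14113061e+00 -7.69654359e-04  2.78525261e-01] [ 0.98436822 -0.57163192 -0.34405872]
row [-0.072, -0.002, 1.294, 0.005, -0.009, 0.012] dist 52 mm t 10.15
```

Request:
{"op": "send_rows", "data": {
  "series": [
    [-0.07,0,0.5,0,0,0],
    [-0.07,0,0.9,0,0,0],
    [-0.07,0,1.2,0,0,0],
    [-0.07,0,1.29,0,0,0],
    [-0.07,0,1.29,0,0,0],
    [-0.07,0,1.29,0,0,0],
    [-0.07,0,1.29,0,0,0]
  ]
}}

```text
clock: 10.85
ee_pos: [0.443, -0.2773, 0.0064]
ee_rot: [3.141, -0.001, 0.278]
ft_force: [-0.3, 0.6, -0.0]
finger_gap: 0.0641
finger_force: 0.0
```

Request:
{"op": "send_rows", "data": {
  "series": [
    [0,0,0,0,0,0],
    [0,0,0,0,0,0],
    [0,0,0,0,0,0],
    [0,0,0,0,0,0],
    [0,0,0,0,0,0],
    [0,0,0,0,0,0]
  ],
  "gripper": 30,
  "grip_force": 20
}}

```text
clock: 11.45
ee_pos: [0.4424, -0.2771, 0.0058]
ee_rot: [3.141, -0.0, 0.278]
ft_force: [-0.6, 0.2, 1.6]
finger_gap: 0.0376
finger_force: 20.0
```

```bash
python3 - <<'E'
from h import *
s=read_state();print(s['ee_pos'],s['ee_rot'],s['ft_force'])
go((.4833,-.116,.10),7.3)
E
```

```text
[ 0.44244107 -0.27710053  0.00577564] [ 3.14143802e+00 -7.22862536e-05  2.78070988e-01] [-0.62379014  0.21850071  1.58070218]
row [2.088, -3.592, -2.356, 0.002, -0.001, 1.726] dist 191 mm t 11.45
```

Request:
{"op": "send_rows", "data": {
  "series": [
    [0,0,-0.6,0,0,0],
    [0,0,-1.6,0,0,0],
    [0.3,-0.5,-2.5,0,0,0.3],
    [0.8,-1.3,-2.6,0,0,0.7],
    [1.3,-2.2,-2.6,0,0,1.1],
    [1.7,-2.9,-2.6,0,0,1.5],
    [2.0,-3.4,-2.6,0,0,1.72],
    [2.09,-3.59,-2.6,0,0,1.72],
    [2.09,-3.59,-2.6,0,0,1.72],
    [2.09,-3.59,-2.6,0,0,1.72]
  ]
}}

```text
clock: 12.45
ee_pos: [0.4827, -0.1175, 0.1095]
ee_rot: [3.141, 0.001, 0.127]
ft_force: [0.1, -0.5, -1.7]
finger_gap: 0.0381
finger_force: 20.0
```

```bash
python3 - <<'E'
from h import *
f=grab_frame('wrist');np.savez('w6.npz',**f);im=f['pixels']
f=grab_frame('wrist')
s=read_state();print(s['ee_pos'],s['ee_rot'],s['finger_gap'],s['qvel'].round(2))
g=green3(im);z=s['ee_pos'][2]-.0058+.022
c=rect(f,g,z,(200,100,310,330),2);print(c, c[0]-s['ee_pos'][:2])
go((.4833,-.116,.06),7.3)
cv2.imwrite('pics/w6.png',im[:,:,::-1])
E
```

```text
[ 0.48276095 -0.11790117  0.10951806] [3.14087359e+00 7.48957926e-04 1.25409767e-01] 0.03771850122105861 [ 0. -0. -0. -0. -0. -0. -0.]
(array([ 0.48418024, -0.11843631]), 38.38664627075195, 86.90928649902344, -82.76659297943115, (223, 176, 69, 142)) [ 0.00141929 -0.00053514]
row [0.02, -0.046, 1.238, 0.008, 0.009, -0.023] dist 50 mm t 12.55
```

View pics/w6.png

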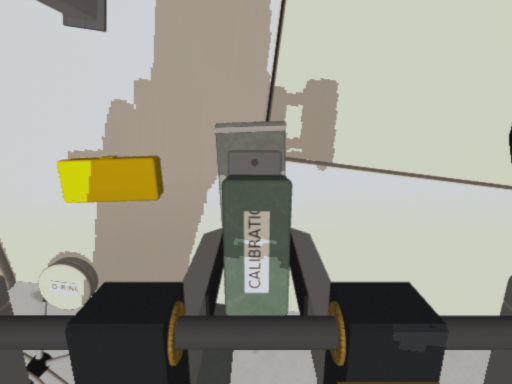

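box_top is held level and centred at about (257, 245). The sheet and board show in line behind it. I'll lower it onto the sheet.

Request:
{"op": "send_rows", "data": {
  "series": [
    [0,-0.04,0.5,0,0,0],
    [0,-0.04,1.0,0,0,0],
    [0,-0.04,1.4,0,0,0],
    [0,-0.04,1.6,0,0,0],
    [0,-0.04,1.6,0,0,0],
    [0,-0.04,1.6,0,0,0],
    [0,-0.04,1.6,0,0,0]
  ]
}}

```text
clock: 13.25
ee_pos: [0.4837, -0.1148, 0.0464]
ee_rot: [3.141, -0.001, 0.128]
ft_force: [-0.2, 0.1, -1.3]
finger_gap: 0.0378
finger_force: 20.0
```

```bash
python3 - <<'E'
from h import *
s=read_state();print(s['ee_pos'],s['ee_rot'],s['ft_force'])
go((.4826,-.116,.0388),7.3)
E
```

```text
[ 0.48373514 -0.11479494  0.04640861] [ 3.14111902e+00 -1.39250844e-03  1.27508456e-01] [-0.20430034  0.0611217  -1.33118351]
row [-0.032, 0.026, 0.19, 0.005, -0.016, 0.001] dist 8 mm t 13.25
```

Request:
{"op": "send_rows", "data": {
  "series": [
    [-0.03,0.02,0.06,0,0,0],
    [-0.03,0.02,0.12,0,0,0],
    [-0.03,0.02,0.16,0,0,0],
    [-0.03,0.02,0.18,0,0,0],
    [-0.03,0.02,0.19,0,0,0],
    [-0.03,0.02,0.19,0,0,0],
    [-0.03,0.02,0.19,0,0,0]
  ]
}}

```text
clock: 13.95
ee_pos: [0.482, -0.1154, 0.0387]
ee_rot: [3.141, -0.0, 0.128]
ft_force: [-1.0, 0.9, 6.7]
finger_gap: 0.0381
finger_force: 20.0
```

```bash
python3 - <<'E'
from h import *
s=read_state();print(s['ee_pos'],s['ee_rot'],s['ft_force'])
go((.4826,-.116,.0388),7.3)
E
```

```text
[ 0.48200263 -0.1153656   0.03874376] [ 3.14121945e+00 -3.33852889e-05  1.28109989e-01] [-0.99480126  0.90900689  6.67947304]
row [0.013, 0.018, -0.001, 0.004, -0.0, 0.008] dist 1 mm t 13.95
```

Request:
{"op": "send_rows", "data": {
  "series": [
    [0,0,-0.01,0,0,0],
    [0,0,-0.01,0,0,0],
    [0,0,-0.01,0,0,0],
    [0,0,-0.01,0,0,0],
    [0,0,-0.3,0,0,0],
    [0,0,-1.0,0,0,0],
    [0,0,-2,0,0,0],
    [0,0,-3,0,0,0],
    [-0.6,0,-4,0,0,0],
    [-1.0,0,-5,0,0,0]
  ],
  "gripper": 64
}}

```text
clock: 14.95
ee_pos: [0.4409, -0.1203, 0.2402]
ee_rot: [3.142, 0.001, 0.128]
ft_force: [0.6, -0.1, -0.7]
finger_gap: 0.064
finger_force: 0.0
```

```bash
python3 - <<'E'
from h import *
f=grab_frame('wrist');f=grab_frame('wrist');np.savez('w7.npz',**f);im=f['pixels'];P=cloud(f)
c=rect(f,green3(im),.055,(200,60,320,230),2);print(c)
b=c[4];print('z',np.median(P[b[1]+5:b[1]+b[3]-5,b[0]+5:b[0]+b[2]-5,2]))
go((.50,.17,.30),0)
E
```

```text
(array([ 0.4819184, -0.1174516]), 38.61310958862305, 82.50491333007812, -83.49151754379272, (240, 108, 34, 72))
z 0.05613884285402476
row [2.334, -7.042, -1.431, 0.043, -0.092, 1.453] dist 302 mm t 15.05
```

The load is stacked: its top is at z 0.056 and its centre is within about 1.5 mm. Next I'll look at the gate.

Request:
{"op": "send_rows", "data": {
  "series": [
    [0.3,-0.7,-0.3,0,0,0.15],
    [0.6,-1.8,-0.6,0,0,0.4],
    [1.0,-2.9,-1.0,0,0,0.7],
    [1.4,-4.0,-1.4,0,0,1.0],
    [1.7,-5.1,-1.4,0,0,1.2],
    [2.0,-6.2,-1.4,0,0,1.4],
    [2.3,-7.0,-1.4,0,0,1.45],
    [2.3,-7.0,-1.4,0,0,1.45],
    [2.3,-7.0,-1.4,0,0,1.45],
    [2.3,-7.0,-1.4,0,0,1.45]
  ]
}}

```text
clock: 16.05
ee_pos: [0.4977, 0.1673, 0.2937]
ee_rot: [3.14, 0.001, -0.0]
ft_force: [-0.2, -0.2, -0.6]
finger_gap: 0.0638
finger_force: 0.0
```

```bash
python3 - <<'E'
from h import *
f=grab_frame('wrist');np.savez('w8.npz',**f);im=f['pixels'];cv2.imwrite('pics/w8.png',im[:,:,::-1])
s=read_state();print(s['ee_pos'],s['ee_rot'],s['qvel'].round(2),f['position'])
E
```

```text
[0.49780068 0.16712194 0.29382266] [ 3.14036323e+00  6.00510657e-04 -9.17553689e-04] [ 0.01 -0.01 -0.   -0.   -0.   -0.   -0.  ] [0.57695552 0.16707307 0.47384412]
```

View pics/w8.png

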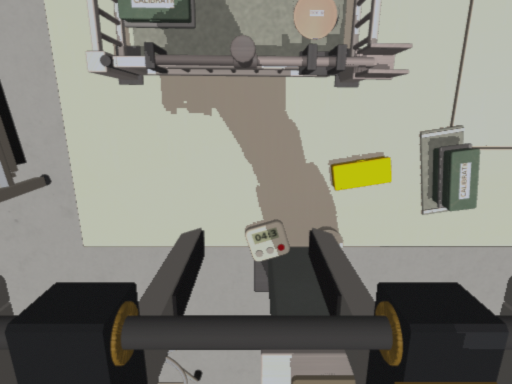

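The cap is at (243, 49) and the bolt runs along row 61. The keeper is at about (385, 60), the staples are at (153, 57), (312, 60) and (338, 60), and the hinge post is at (103, 62).

```bash
python3 - <<'E'
from h import *
f=dict(np.load('w8.npz'));im=f['pixels'];P=cloud(f)
z=P[...,2]
m=((z>.172)&(z<.2)).astype(np.uint8);m[:, :215]=0;m[:,270:]=0;m[75:]=0
cs=cv2.findContours(m,cv2.RETR_EXTERNAL,cv2.CHAIN_APPROX_NONE)[0];c=max(cs,key=cv2.contourArea)
print(cv2.minEnclosingCircle(c),cv2.contourArea(c),np.median(z[m>0]))
(u,v),r=cv2.minEnclosingCircle(c)
M=cv2.moments(m,True);u2,v2=M['m10']/M['m00'],M['m01']/M['m00'];print(u2,v2,ray(f,[(u,v),(u2,v2)],.186))
print('axis',ray(f,[(170,61),(380,62)],.122))
# bolt rod edges per column
for x in (190,210,280,290,360):
    col=z[:,x];print(x,[ (y,round(float(col[y]),3)) for y in range(50,74,2)])
t=dict(np.load('top0.npz'));print('top cap',ray(t,(148.1,160.9),.186))
go((.617,.176,.24),0)
E
```

```text
((242.5, 48.89285659790039), 14.116100311279297) 529.5 0.18674833951923403
242.64601769911505 48.62477876106195 [[0.62494161 0.17854335 0.186     ]
 [0.62514722 0.17841869 0.186     ]]
axis [[0.62417124 0.256098   0.122     ]
 [0.62314237 0.03913807 0.122     ]]
190 [(50, 0.005), (52, 0.005), (54, 0.004), (56, 0.123), (58, 0.122), (60, 0.125), (62, 0.123), (64, 0.121), (66, 0.103), (68, 0.099), (70, 0.029), (72, 0.03)]
210 [(50, 0.005), (52, 0.005), (54, 0.003), (56, 0.122), (58, 0.123), (60, 0.122), (62, 0.123), (64, 0.122), (66, 0.105), (68, 0.102), (70, 0.049), (72, 0.033)]
280 [(50, 0.004), (52, 0.004), (54, 0.004), (56, 0.122), (58, 0.123), (60, 0.125), (62, 0.124), (64, 0.121), (66, 0.103), (68, 0.104), (70, 0.063), (72, 0.041)]
290 [(50, 0.004), (52, 0.003), (54, 0.006), (56, 0.122), (58, 0.124), (60, 0.124), (62, 0.124), (64, 0.122), (66, 0.105), (68, 0.105), (70, 0.031), (72, 0.029)]
360 [(50, 0.116), (52, 0.116), (54, 0.113), (56, 0.111), (58, 0.122), (60, 0.124), (62, 0.123), (64, 0.121), (66, 0.12), (68, 0.114), (70, 0.114), (72, 0.122)]
top cap [[0.62237223 0.17664977 0.186     ]]
row [2.981, -0.226, 1.343, 0.014, 0.007, -0.011] dist 131 mm t 16.1
```

Request:
{"op": "send_rows", "data": {
  "series": [
    [1.0,-0.1,0.3,0,0,0],
    [2.0,-0.2,0.6,0,0,0],
    [2.8,-0.26,1.0,0,0,0],
    [3.16,-0.28,1.3,0,0,0],
    [3.16,-0.28,1.5,0,0,0],
    [3.16,-0.28,1.5,0,0,0],
    [3.16,-0.28,1.5,0,0,0],
    [3.16,-0.28,1.5,0,0,0]
  ],
  "gripper": 46
}}

```text
clock: 16.9
ee_pos: [0.6239, 0.1804, 0.2354]
ee_rot: [-3.141, -0.001, 0.002]
ft_force: [0.1, 0.6, 0.6]
finger_gap: 0.0457
finger_force: 0.0
```

```bash
python3 - <<'E'
from h import *
s=read_state();print(s['ee_pos'],s['ee_rot'],s['finger_gap'])
f=grab_frame('wrist');z=cloud(f);np.savez('w9.npz',**f)
m=(z[...,2]>.176)&(z[...,2]<.2)&(abs(z[...,0]-.6245)<.02)&(abs(z[...,1]-.178)<.02)
print('cap',m.sum(),(z[m][:,:2].max(0)+z[m][:,:2].min(0))/2,np.median(z[m],0) if m.sum() else '')
go((.6243,.178,.149),0)
E
```

```text
[0.623933   0.18038439 0.23543647] [-3.14127896e+00 -1.41143187e-03  1.72024231e-03] 0.045729075337175185
cap 595 [0.62574571 0.17857764] [0.62636314 0.17820262 0.18685338]
row [0.002, 0.063, 2.161, -0.004, -0.018, 0.02] dist 86 mm t 16.95
```

Request:
{"op": "send_rows", "data": {
  "series": [
    [0.02,0.05,0.4,0,0,0],
    [0.02,0.05,0.9,0,0,0],
    [0.02,0.05,1.4,0,0,0],
    [0.02,0.05,1.9,0,0,0],
    [0.02,0.05,2.15,0,0,0],
    [0.02,0.05,2.15,0,0,0],
    [0.02,0.05,2.15,0,0,0],
    [0.02,0.05,2.15,0,0,0]
  ]
}}

```text
clock: 17.75
ee_pos: [0.6259, 0.1788, 0.1495]
ee_rot: [-3.141, -0.002, 0.001]
ft_force: [0.3, 0.1, 0.6]
finger_gap: 0.046
finger_force: 0.0
```

```bash
python3 - <<'E'
from h import *
s=read_state();print(s['ee_pos'],s['ee_rot'],s['ft_force'])
f=grab_frame('wrist');cv2.imwrite('pics/w10.png',f['pixels'][:,:,::-1])
go((.625,.1782,.149),0)
E
```

```text
[0.62590727 0.17879059 0.14945789] [-3.14081471e+00 -2.23338040e-03  1.46899004e-03] [0.27118368 0.08433642 0.6129268 ]
row [-0.021, 0.013, 0.009, -0.008, -0.024, 0.017] dist 1 mm t 17.8
```

View pics/w10.png

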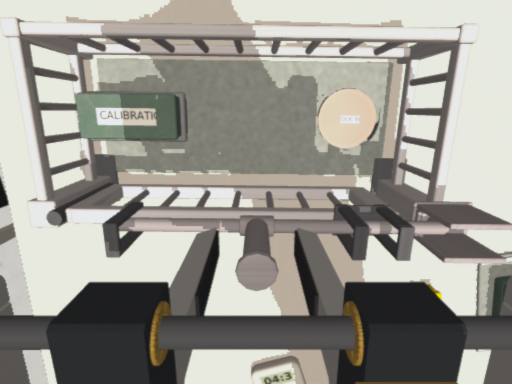

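The handle, with its cap at (257, 268), stands centred between the open fingers, and the staples are clear on both sides. I'll close on it.

Request:
{"op": "send_rows", "data": {
  "series": [
    [-0.01,0,0,0,0,0],
    [-0.01,0,0,0,0,0],
    [-0.01,0,0,0,0,0],
    [-0.01,0,0,0,0,0],
    [-0.01,0,0,0,0,0],
    [-0.01,0,0,0,0,0]
  ],
  "gripper": 5,
  "grip_force": 45
}}

```text
clock: 18.4
ee_pos: [0.6247, 0.1784, 0.1482]
ee_rot: [-3.142, -0.0, 0.002]
ft_force: [-0.0, -0.3, 1.9]
finger_gap: 0.0198
finger_force: 45.0
```

Request:
{"op": "send_rows", "data": {
  "series": [
    [0,0,-0.1,0,0,0],
    [0,0,-0.2,0,0,0],
    [0,0,-0.3,0,0,0],
    [0,0,-0.36,0,0,0],
    [0,0,-0.38,0,0,0],
    [0,0,-0.38,0,0,0],
    [0,0,-0.38,0,0,0]
  ]
}}

```text
clock: 19.1
ee_pos: [0.6247, 0.1783, 0.1632]
ee_rot: [3.142, 0.0, 0.001]
ft_force: [-0.0, -0.3, -1.6]
finger_gap: 0.0197
finger_force: 45.0
```

```bash
python3 - <<'E'
from h import *
s=read_state();print(s['ee_pos'],s['ee_rot'],s['ft_force'],s['finger_gap'])
f=grab_frame('wrist');p=cloud(f);z=p[...,2]
m=(z>.186)&(z<.215)&(abs(p[...,0]-.6245)<.02)&(abs(p[...,1]-.178)<.015);print(m.sum(),np.median(z[m]))
m=(z>.110)&(z<.15)&(abs(p[...,0]-.6245)<.006)&(abs(abs(p[...,1]-.178)-.04)<.01);print('rod',m.sum(),np.median(z[m]))
E
```

```text
[0.62466995 0.17833915 0.16320137] [3.14156258e+00 4.42627773e-05 1.39753239e-03] [-0.04787797 -0.28888888 -1.6489719 ] 0.01970077819899996
2185 0.20180475693838215
rod 773 0.13791204800361048
```

The bolt rose 15 mm, but the 19.7 mm gap suggests the pads are partly on the cap. I'll set it back down, regrip lower on the post and lift again.

Request:
{"op": "send_rows", "data": {
  "series": [
    [0,0,0.15,0,0,0],
    [0,0,0.28,0,0,0],
    [0,0,0.36,0,0,0],
    [0,0,0.37,0,0,0],
    [0,0,0.37,0,0,0]
  ]
}}

```text
clock: 19.65
ee_pos: [0.6247, 0.1785, 0.1483]
ee_rot: [-3.141, 0.0, 0.002]
ft_force: [0.6, 0.3, -1.8]
finger_gap: 0.0201
finger_force: 45.0
```

Request:
{"op": "send_rows", "data": {
  "series": [
    [0,0,0,0,0,0],
    [0,0,0,0,0,0],
    [0,0,0,0,0,0],
    [0,0,0.1,0,0,0],
    [0,0,0.2,0,0,0],
    [0,0,0.22,0,0,0],
    [0,0,0.22,0,0,0],
    [0,0,0.22,0,0,0]
  ],
  "gripper": 46
}}

```text
clock: 20.45
ee_pos: [0.6247, 0.1784, 0.1396]
ee_rot: [-3.142, 0.0, 0.002]
ft_force: [-1.3, 0.2, -0.4]
finger_gap: 0.0462
finger_force: 0.0
```

Request:
{"op": "send_rows", "data": {
  "series": [
    [0,0,0,0,0,0],
    [0,0,0,0,0,0],
    [0,0,0,0,0,0],
    [0,0,0,0,0,0],
    [0,0,0,0,0,0],
    [0,0,0,0,0,0]
  ],
  "gripper": 5,
  "grip_force": 45
}}

```text
clock: 21.05
ee_pos: [0.6247, 0.1784, 0.1398]
ee_rot: [-3.142, -0.0, 0.002]
ft_force: [0.1, -0.3, 0.6]
finger_gap: 0.0199
finger_force: 45.0
```

Request:
{"op": "send_rows", "data": {
  "series": [
    [0,0,-0.1,0,0,0],
    [0,0,-0.2,0,0,0],
    [0,0,-0.3,0,0,0],
    [0,0,-0.36,0,0,0],
    [0,0,-0.38,0,0,0],
    [0,0,-0.38,0,0,0],
    [0,0,-0.38,0,0,0]
  ]
}}

```text
clock: 21.75
ee_pos: [0.6247, 0.1783, 0.1548]
ee_rot: [3.142, -0.0, 0.001]
ft_force: [0.5, -0.2, -1.7]
finger_gap: 0.0201
finger_force: 45.0
```

Request:
{"op": "send_rows", "data": {
  "series": [
    [0,-0.1,0,0,0,0],
    [0,-0.25,0,0,0,0],
    [0,-0.4,0,0,0,0],
    [0,-0.55,0,0,0,0],
    [0,-0.7,0,0,0,0],
    [0,-0.83,0,0,0,0],
    [0,-0.92,0,0,0,0],
    [0,-0.95,0,0,0,0],
    [0,-0.95,0,0,0,0],
    [0,-0.95,0,0,0,0]
  ]
}}

```text
clock: 22.75
ee_pos: [0.6249, 0.2167, 0.1551]
ee_rot: [-3.141, -0.001, 0.001]
ft_force: [3.0, 0.6, -2.1]
finger_gap: 0.0203
finger_force: 45.0
```

```bash
python3 - <<'E'
from h import *
s=read_state();print(s['ee_pos'],s['ee_rot'],s['ft_force'],s['finger_gap'])
f=grab_frame('wrist');p=cloud(f);z=p[...,2]
m=(z>.19)&(z<.215)&(abs(p[...,0]-s['ee_pos'][0])<.02)&(abs(p[...,1]-s['ee_pos'][1])<.015);print(m.sum(),np.median(p[m],0))
m=(z>.110)&(z<.15)&(abs(p[...,0]-.6245)<.006)&(abs(p[...,1]-.150)<.02);print('rod',m.sum(),np.median(p[m],0))
cv2.imwrite('pics/w11.png',f['pixels'][:,:,::-1])
c=s['ee_pos'];H=np.array([.6247,.1784+.154]);L=H[1]-c[1]
A=R.from_euler('xyz',s['ee_rot'])
for th in (3,6,9,12,15,18,21,23):
    t=np.radians(th);q=np.array([H[0]-L*np.sin(t),H[1]-L*np.cos(t),c[2]])
    print(th,(A.inv().apply(q-c)/.04).round(3),'turn z',th/5)
E
```

```text
[0.62486437 0.21670441 0.15506267] [-3.14090688e+00 -6.06132890e-04  1.44654966e-03] [ 2.98253551  0.61107978 -2.07261103] 0.02028591603865844
2282 [0.63015368 0.21648294 0.20213715]
rod 872 [0.6263673  0.14962941 0.13812943]
3 [-0.155 -0.004 -0.   ] turn z 0.6
6 [-0.306 -0.016 -0.   ] turn z 1.2
9 [-0.457 -0.036 -0.   ] turn z 1.8
12 [-0.605 -0.064 -0.   ] turn z 2.4
15 [-0.753 -0.1   -0.   ] turn z 3.0
18 [-0.898 -0.143 -0.   ] turn z 3.6
21 [-1.04  -0.194 -0.   ] turn z 4.2
23 [-1.134e+00 -2.320e-01 -1.000e-03] turn z 4.6
```

View pics/w11.png

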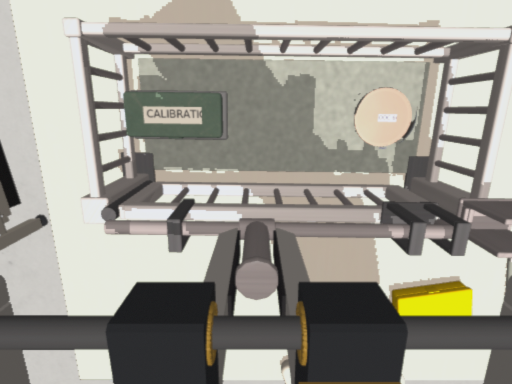

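The rod is lifted to z 0.138 and drawn 38 mm, and the handle is held at (258, 268). The 3 N on the wrist is the gate's spring. Now I'll swing the gate to about 22.5°.

Request:
{"op": "send_rows", "data": {
  "series": [
    [-0.08,0,0,0,0,0.3],
    [-0.155,-0.004,0,0,0,0.6],
    [-0.306,-0.016,0,0,0,1.2],
    [-0.457,-0.036,0,0,0,1.8],
    [-0.605,-0.064,0,0,0,2.4],
    [-0.753,-0.1,0,0,0,3.0],
    [-0.898,-0.143,0,0,0,3.6],
    [-1.04,-0.194,0,0,0,4.2],
    [-1.12,-0.225,0,0,0,4.5],
    [-1.12,-0.225,0,0,0,4.5]
  ]
}}

```text
clock: 23.8
ee_pos: [0.5798, 0.2247, 0.1551]
ee_rot: [3.141, -0.001, -0.392]
ft_force: [3.9, -2.1, -2.7]
finger_gap: 0.0201
finger_force: 45.0
```

Request:
{"op": "send_rows", "data": {
  "series": [
    [0,0,0,0,0,0],
    [0,0,0,0,0,0],
    [0,0,0,0,0,0],
    [0,0,0,0,0,0]
  ]
}}

```text
clock: 24.2
ee_pos: [0.5801, 0.2247, 0.1548]
ee_rot: [3.141, -0.0, -0.392]
ft_force: [4.5, -2.1, -3.2]
finger_gap: 0.0205
finger_force: 45.0
```

```bash
python3 - <<'E'
from h import *
s=read_state();c=s['ee_pos'];print(c,s['ee_rot'],s['ft_force'],s['finger_gap'])
H=np.array([.6247,.3324]);d=H-c[:2];print('angle by pose',np.degrees(np.arctan2(d[0],d[1])),np.linalg.norm(d))
f=grab_frame('wrist');p=cloud(f);z=p[...,2]
m=(z>.19)&(z<.215)&(np.hypot(p[...,0]-c[0],p[...,1]-c[1])<.02);print('cap',m.sum(),np.median(p[m],0))
m=((z>.130)&(z<.142)&(p[...,0]<.612)&(p[...,0]>.50)&(p[...,1]<c[1]-.02)&(p[...,1]>.06));q=p[m][:,:2]
l=cv2.fitLine((q*1000).astype(np.float32),cv2.DIST_HUBER,0,.01,.01).ravel();print('rod',m.sum(),np.degrees(np.arctan(l[0]/l[1])))
t=grab_frame('top');ck=rect(t,green3(t['pixels']),.055,(215,185,255,235),0);print(ck)
im=f['pixels'];cv2.imwrite('pics/w12.png',im[:,:,::-1])
E
```

```text
[0.58009558 0.22474371 0.15476963] [ 3.14119787e+00 -2.71462384e-04 -3.91769637e-01] [ 4.53059576 -2.11177931 -3.23678932] 0.02047913981515289
angle by pose 22.505326181090407 0.11653081723959303
cap 2554 [0.58394745 0.22368668 0.20200406]
rod 2526 23.848463
(array([ 0.4827662 , -0.11350607]), 38.699180603027344, 84.0607681274414, -81.99117660522461, (228, 197, 13, 24))
```

View pics/w12.png

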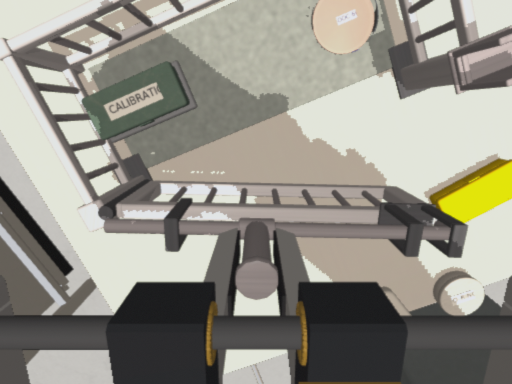

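The gate stands ajar, parallel to the rod at row 229, with the handle gripped at (258, 268). The angle is 22.5° from the tool pose and about 23.8° from the rod fit. The load is undisturbed, so I'm handing in.

```bash
python3 -c "
from station import *
print(hand_in())"
```

```text
the job is handed in; nothing more can be done
None
```

I handed the job in at about 24 s: the separator and second box are stacked squarely on the first, the bolt is drawn, and the arm is holding the gate at about 22–24° by the bolt handle.

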